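# Spring the hidden drawer of the blue-cover stamp case

## Task

The brass embossing stamps I need are in the wooden case with the blue cover. Slide its blue cover along the brass guides all the way open to uncover the hidden recess, then reach down into the recess and press the brass catch plate fully down, so that the drawer springs ajar, and let go. Leave the case with the yellow cover alone.

Things in the scene. Friction and masses are not known exactly. Their poses are not given: they have to be found in the camera images.
- blue_case: Low fixed dark wood case, 160 (its x) by 250 (y) by 66 mm high; origin centre of underside, z up, pale drawer front on -x. On its top (z 66) two brass guides 4 mm high run along y, inner faces at x -28 and +28 mm, the blue cover between them. Under the cover a recess opens at x -24..24, y -75..-5 mm; its floor, a brass catch plate, is at z 54 mm and sinks 10 mm, to z 44, when pressed anywhere.
- blue_cover (a joint): Blue plate on the case top, 54 (x) by 90 (y) by 6 mm; value in m towards the case's +y, 0 closed (plate y -85..5 mm), 0.085 fully open at its stop. Starts up to 0.008 open. Slides against 2 N, stays where left. Raised tab at its -y end: 40 by 12 mm, top at z 96 mm, y -85..-73 when closed, 0..12 when open. Push it from -y (case top is free at y -125..-85) or pinch its 12 mm.
- blue_drawer (a joint): Travel of the blue-cover case's drawer towards the case's -x, in m: 0 shut and flush, 0.030 fully ajar. No handle: the brass catch plate drives it, 3 mm out per mm pressed, 10 mm in all, against about 6 to 8 N; plate and drawer stay where they are left.
- yellow_tab (a point): Top centre of the yellow cover's tab on the other case, which is alike but for its yellow cover (tab 79 mm to the -y of that case's centre, 96 mm up). To be left alone.

How it is judged:
By the outcome, as a careful person would: the job done as asked, in the order asked, and still so for the second after the job is handed in, with the robot touching nothing.
It also fails if it takes over 32 s, if anything falls off the work surface, if the arm or the gripper's body presses on something with over 40 N, if the wrist force passes 120 N, or if a joint passes its speed limit or range.

## Robot

A 6-joint arm with a two-finger parallel gripper is mounted at the origin on the work surface. World frame = base frame: x ahead of the robot, y to its left, z up, the work surface at z = 0. Lengths are in m, angles in rad, forces in N, time in s.
With the tool pointing down it reaches from about 0.25 to 0.85 m from the base axis. Payload 12.5 kg.
Tool frame: the origin (TCP) lies between the finger pads; the fingertips stand 14 mm ahead of it and the grasp point (between the pads) lies 5 mm behind it; z points along the fingers, y is the line along which they close (so a half turn about z gives the same grasp; the last joint's range is limited). The gripper opens to 93 mm and grips with 3 to 60 N. Pads are 15 mm wide; open, the fingers measure 128 mm over their backs; the gripper's body (75 mm by 188 mm) begins 65 mm behind the grasp point.
Start: joints at [-1.289, 0.351, 1.652, -0, 1.139, -0.085], TCP at [0.197, -0.513, 0.233] pointing down, gripper open.
Joint ranges: [-2.75, 2.75], [-0.79, 2.1], [0.01, 2.65], [-1.57, 4.71], [0.07, 3.14], [-2.87, 2.87]. Speed limits (rad/s): [2.22, 2.22, 2.79, 3.14, 3.14, 3.14].

## Interface

Orientations are given as a unit quaternion [x, y, z, w].
In Python, from bench import ctrl, camrig gives the robot as it stands (ctrl), with the cameras (camrig).
- The arm moves only by the tool shift_gripper, called after "Call:" as name(argument=value, ...) on one line, values as JSON. Schema: {"type":"object","properties":{"increments":{"type":"array","items":{"type":"object","properties":{"jaw":{"type":"number"},"d":{"type":"array","items":{"type":"number"},"minItems":3,"maxItems":3},"r":{"type":"array","items":{"type":"number"},"minItems":3,"maxItems":3}},"additionalProperties":false,"required":["jaw"]},"minItems":1,"maxItems":8},"grip_n":{"type":"number"},"only":{"type":"string"},"quiet":{"type":"boolean"},"lines":{"type":"string"}},"required":["increments"],"additionalProperties":false}. increments is a list of rows, 1 to 8 of them, each an object with the fields jaw (the finger opening in m), d (a list: dx, dy, dz in parts of the range, where 1.0 means 0.75 m), r (a list: a rotation vector rx, ry, rz in parts of the range, where 1.0 means pi rad); a field left out counts as zero (the opening has to be given); each row is the pose to reach, as a shift and turn from the pose commanded when the call began, along the tool's axes at that moment; what a row does not reach only later rows make up. A row lasts 1/8 s, in which the tool goes at most 0.0625 m and 0.188 rad, less where a joint would pass 70% of its speed; a pose out of reach is approached as far as the arm can. The fingers move at their own pace and stop on an object; grip_n is the grip in N (left out, the last holds). Time passes only in rows, so rows that do not move let the fingers close. The tool returns the time, the measured TCP pose, the force, the opening and the grip force at its end. only (a regular expression) keeps the lines of the reply that match it, lines (a string "A,B") keeps lines A to B, and quiet returns only ok. Input that does not fit is refused with a message, and nothing moves.
- ctrl.sense(): the state, without advancing time (a new reading comes with each control period).
- camrig.grab_frame(name): name is "scene" or "top" or "wrist"; returns the picture (384x512x3 uint8, red, green, blue); there is no depth.
- camrig.camera_params(name): a dict with "vertical_fov" (degrees; the focal length in pixels is half the picture's height over the tangent of half this angle, whatever the lens; pixels are square), "cx", "cy" (the principal point, pixels), "world_to_cam" (4x4, takes a point from world to camera coordinates). Camera axes: x right, y down, z forward; pixel columns grow to the right and rows downward; lengths in m; the calibration is good to about 2 mm. A picture is of the moment at which its call begins: read the wrist's pose just before it. camera_params takes no time and is no camera call; for the wrist camera it gives the pose at the moment of the call.
- ctrl.hand_in(): hands the job in; it is judged then, once.
The state is a dict: "t": time; "joint_pos": joint angles; "qvel": joint speeds; "tau": joint torques, N m; "tool_pos": TCP position; "ee_rot": TCP orientation; "contact_force": force on the tool from outside, world axes, zero at the start; "moment": the same for the moment, N m; "opening": finger opening in m; "grasp_force": force on a finger pad.
Only numpy, scipy, OpenCV 4.12 (cv2) and the standard library are available. Lean on these libraries where they do the work, as an engineer would, in place of code of your own. Each camera call takes 0.05 s, during which the arm holds its last target. There are 200 camera calls.

## Working session

There is one attempt and no reset: what is moved stays moved. The work goes in short steps, Python scripts to look and compute and a tool call to move; the robot and the scene stay as the last step left them, time stands still between calls to the robot, and variables do not carry over. Pictures are saved under pics/ and viewed, at most 10 in all, crops included, and the job is handed in when it is done.

```bash
ls; mkdir -p pics; python3 - <<'E'
from bench import ctrl, camrig
import cv2
s=ctrl.sense();print(s['t'],s['tool_pos'],s['ee_rot'])
for n in("scene","top"):
    im=camrig.grab_frame(n);cv2.imwrite(f'pics/{n}0.png',im[:,:,::-1])
    print(n,camrig.camera_params(n))
E
```

```text
bench.py
pics
0.0 [ 0.197177   -0.51311768  0.23212649] [ 9.83228626e-01  1.82376440e-01 -7.03899391e-05 -5.45440806e-04]
scene {'vertical_fov': 56.42687432952987, 'cx': 254.67612356792722, 'cy': 189.5050006772676, 'world_to_cam': array([[ 0.61259672,  0.79037309,  0.00597023, -0.32752884],
       [ 0.58070649, -0.44493997, -0.68176858, -0.28019526],
       [-0.53619514,  0.42111614, -0.73154355,  1.03446182],
       [ 0.        ,  0.        ,  0.        ,  1.        ]])}
top {'vertical_fov': 50.14501984368525, 'cx': 254.1930642206361, 'cy': 191.70379930924886, 'world_to_cam': array([[-0.02738708, -0.99942281,  0.02009955, -0.02396222],
       [-0.99101156,  0.02451174, -0.13151144,  0.56290195],
       [ 0.13094286, -0.0235206 , -0.99111087,  0.78663261],
       [ 0.        ,  0.        ,  0.        ,  1.        ]])}
```

View pics/scene0.png

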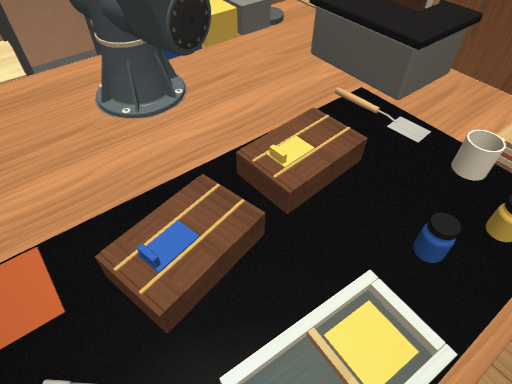

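View pics/top0.png

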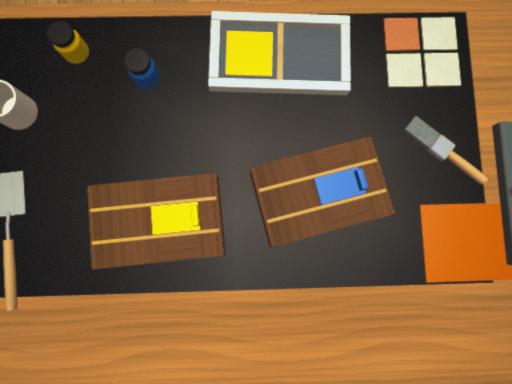

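The scene view shows the blue case at about (180,250), with its tab at (148,255). In the top view the blue case spans (250,138)–(394,245) with its tab at (362,181), and the yellow case is to the left at (155,222). Next I'll enlarge the blue case in both views.

```bash
python3 - <<'E'
import cv2,numpy as np
a=cv2.imread('pics/scene0.png')[170:335,90:275];b=cv2.imread('pics/top0.png')[130:255,243:403]
cv2.imwrite('pics/c1.png',cv2.resize(a,None,fx=4,fy=4,interpolation=cv2.INTER_CUBIC)[:600])
cv2.imwrite('pics/c2.png',cv2.resize(b,None,fx=4,fy=4,interpolation=cv2.INTER_CUBIC))
E
```

```text
(no output)
```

View pics/c1.png

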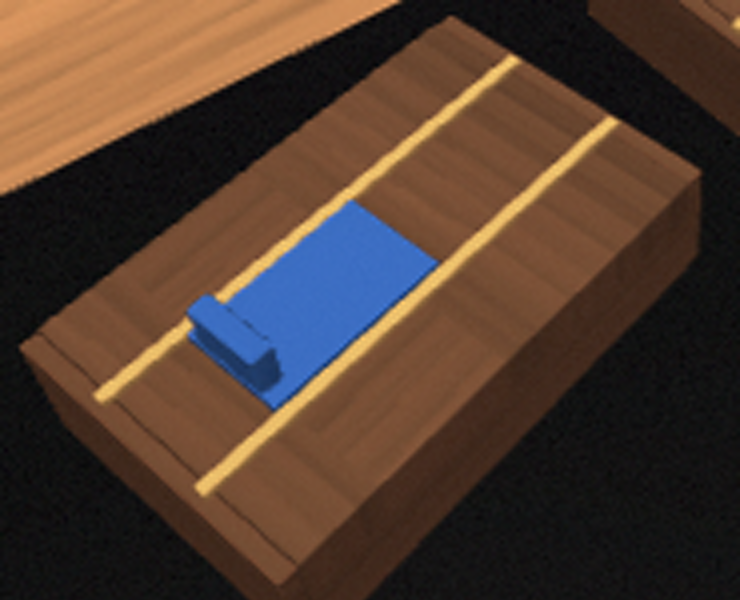

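View pics/c2.png

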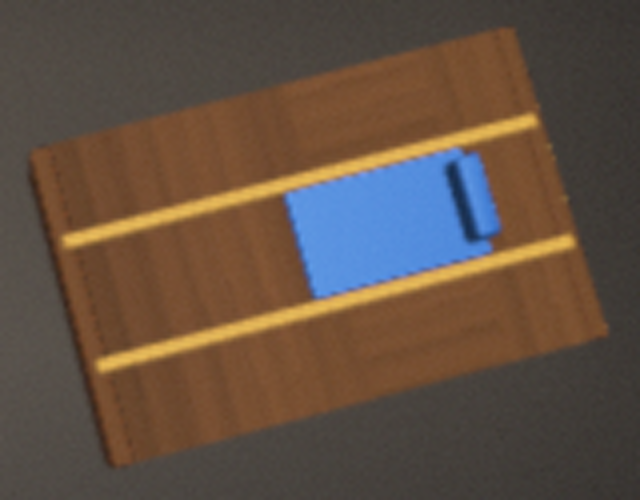

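```bash
cat > h.py <<'E'
from bench import ctrl, camrig
import numpy as np
C={n:camrig.camera_params(n) for n in('scene','top')}
def P(n):
    c=C[n];f=192/np.tan(np.radians(c['vertical_fov']/2))
    return np.array([[f,0,c['cx']],[0,f,c['cy']],[0,0,1]])@c['world_to_cam'][:3]
def at(n,uv,z):
    M=P(n);A=np.c_[M[:,:2],-np.array([*uv,1])];return np.linalg.solve(A,-(M[:,2]*z+M[:,3]))[:2]
E
python3 - <<'E'
from h import *
import cv2
pts={'g+x-y':((203,490),(574-37,120)),'g+x+y':((612,122),(66,241)),'g-x-y':((100,398),(574,240)),'g-x+y':((516,60),(98,367)),
'cov+x+y':((437,264),(287,197)),'cov-x+y':((350,200),(315,299)),'tabtop c':((232,330),(482,196)),'case+x+y':((700,172),(32,150)),'case-x-y':((22,347),(608,334))}
o={}
for k,(a,b) in pts.items():
    a=np.array(a)/4+(90-.375,170-.375);b=np.array(b)/4+(243-.375,130-.375)
    X=cv2.triangulatePoints(P('scene'),P('top'),a[:,None].astype(float),b[:,None].astype(float)).ravel();X=X[:3]/X[3]
    z=.096 if 'tab' in k else .066 if 'case' in k else .070
    o[k]=X;print(k,X.round(4),'top@z',at('top',b,z).round(4),'scene@z',at('scene',a,z).round(4))
for s in'+-':
    d=o[f'g{s}x+y']-o[f'g{s}x-y'];print(np.linalg.norm(d),np.degrees(np.arctan2(-d[0],d[1])))
m=np.mean([v for k,v in o.items() if k[0]=='g'],0);print('centre',m)
E
```

```text
g+x-y [ 0.6152 -0.2797  0.0704] top@z [ 0.6152 -0.28  ] scene@z [ 0.6152 -0.2794]
g+x+y [ 0.5609 -0.048   0.0693] top@z [ 0.5611 -0.0475] scene@z [ 0.5609 -0.0491]
g-x-y [ 0.5553 -0.294   0.0708] top@z [ 0.5555 -0.2941] scene@z [ 0.5546 -0.2942]
g-x+y [ 0.5    -0.0613  0.0687] top@z [ 0.5   -0.061] scene@z [ 0.5009 -0.0621]
cov+x+y [ 0.58   -0.1554  0.0698] top@z [ 0.58   -0.1554] scene@z [ 0.5802 -0.1555]
cov-x+y [ 0.5294 -0.1671  0.0716] top@z [ 0.53   -0.1666] scene@z [ 0.5275 -0.1677]
tabtop c [ 0.5746 -0.2428  0.0944] top@z [ 0.5741 -0.2429] scene@z [ 0.5762 -0.2423]
case+x+y [ 0.6066 -0.0327  0.0658] top@z [ 0.6069 -0.0323] scene@z [ 0.6064 -0.0334]
case-x-y [ 0.5097 -0.3095  0.0653] top@z [ 0.5097 -0.3089] scene@z [ 0.51   -0.3098]
0.23795336445646845 13.212789025081657
0.2392791456341153 13.380253864611172
centre [ 0.55784896 -0.17074381  0.0698255 ]
```

Triangulated heights match the text: guides 70 mm, tab about 95 mm, case top 65.5 mm. The blue case is centred at (0.558, -0.171) with a yaw of 13.3°, and its cover is about 5 mm open. I'll move behind the tab with the fingers closed.

The rows are not in the units I measure in: shifts go in shares of 0.75 m and turns go in shares of pi rad. I convert before sending: 0.4446 m / 0.75 = 0.5928, 0.097 m / 0.75 = 0.1293, 0.135 rad / 3.1416 = 0.043.

Call:
shift_gripper(increments=[{"jaw": 0, "d": [0.08, -0.0133, 0], "r": [0, 0, 0.043]}, {"jaw": 0, "d": [0.16, -0.0267, 0], "r": [0, 0, 0.043]}, {"jaw": 0, "d": [0.24, -0.04, 0.0267], "r": [0, 0, 0.043]}, {"jaw": 0, "d": [0.32, -0.056, 0.0533], "r": [0, 0, 0.043]}, {"jaw": 0, "d": [0.4, -0.0707, 0.08], "r": [0, 0, 0.043]}, {"jaw": 0, "d": [0.48, -0.0853, 0.1067], "r": [0, 0, 0.043]}, {"jaw": 0, "d": [0.5533, -0.0987, 0.12], "r": [0, 0, 0.043]}, {"jaw": 0, "d": [0.5928, -0.1059, 0.1293], "r": [0, 0, 0.043]}], grip_n=20)

```text
t: 1.1
tool_pos: [0.5856, -0.2776, 0.1344]
ee_rot: [0.993, 0.117, -0.0, -0.0]
contact_force: [-0.2, -0.1, -0.2]
opening: 0.0177
grasp_force: 0.0
```

```bash
cat >> h.py <<'E'
c=np.array([.558,-.1707]);a=np.radians(13.3);ex=np.array([np.cos(a),np.sin(a)]);ey=np.array([-np.sin(a),np.cos(a)])
def st():
    from scipy.spatial.transform import Rotation as R
    s=ctrl.sense();d=s['tool_pos'][:2]-c;print('t',s['t'],'case xy',(d@ex).round(4),(d@ey).round(4),'z',s['tool_pos'][2].round(4),'F',(s['contact_force'][:2]@ey).round(1),s['contact_force'].round(1),s['opening'])
    print(R.from_quat(s['ee_rot']).as_matrix().round(3))
E
python3 -c "from h import *;st()"
```

```text
t 1.1 case xy 0.0022 -0.1104 z 0.1344 F -0.1 [-0.2 -0.1 -0.2] 0.017662827401026766
[[ 0.973  0.232 -0.001]
 [ 0.232 -0.973  0.001]
 [-0.001 -0.001 -1.   ]]
```

In the tool's units: 0.046 m / 0.75 = 0.0613, -0.002 m / 0.75 = -0.0027.

Call:
shift_gripper(increments=[{"jaw": 0, "d": [-0.0027, 0.0053, 0]}, {"jaw": 0, "d": [-0.0027, 0.0053, 0.0267]}, {"jaw": 0, "d": [-0.0027, 0.0053, 0.0533]}, {"jaw": 0, "d": [-0.0027, 0.0053, 0.0613]}, {"jaw": 0, "d": [-0.0027, 0.0053, 0.0613]}])

```text
t: 1.72
tool_pos: [0.5823, -0.2844, 0.0891]
ee_rot: [0.993, 0.115, -0.0, -0.0]
contact_force: [-0.0, -0.1, -0.4]
opening: 0.0005
grasp_force: 0.0
```

```bash
python3 - <<'E'
from h import *;st()
import cv2
a=camrig.grab_frame('scene')[170:320,90:275,::-1];b=camrig.grab_frame('wrist')[:,:,::-1]
cv2.imwrite('pics/d.png',np.vstack([cv2.resize(a,(370,300)),cv2.resize(b,(370,278))]))
E
```

```text
t 1.725 case xy -0.0025 -0.1162 z 0.0891 F -0.0 [-0.  -0.1 -0.4] 0.00046177825726528165
[[ 0.973  0.229 -0.001]
 [ 0.229 -0.973  0.001]
 [-0.001 -0.001 -1.   ]]
```

View pics/d.png

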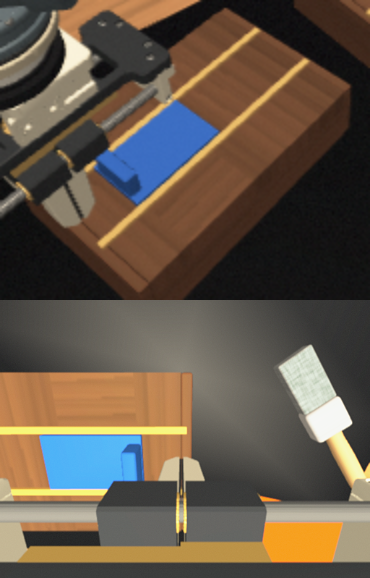

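The closed fingers stand behind the blue tab, between the guides, with a small gap. Now I'll push.

In the tool's units: -0.09 m / 0.75 = -0.12, -0.084 m / 0.75 = -0.112.

Call:
shift_gripper(increments=[{"jaw": 0, "d": [0.0013, -0.02, 0]}, {"jaw": 0, "d": [0.0027, -0.04, 0]}, {"jaw": 0, "d": [0.0027, -0.06, 0]}, {"jaw": 0, "d": [0.0027, -0.08, 0]}, {"jaw": 0, "d": [0.0027, -0.0973, 0]}, {"jaw": 0, "d": [0.0027, -0.112, 0]}, {"jaw": 0, "d": [0.0027, -0.12, 0]}, {"jaw": 0, "d": [0.0027, -0.12, 0]}])

```text
t: 2.82
tool_pos: [0.5639, -0.1957, 0.0895]
ee_rot: [0.993, 0.116, -0.0, -0.0]
contact_force: [-0.0, 0.2, 0.3]
opening: 0.0008
grasp_force: 0.0
```

```bash
python3 -c "from h import *;st()"
```

```text
t 2.825 case xy 0.0 -0.0256 z 0.0895 F 0.2 [-0.   0.2  0.3] 0.0007749158830747845
[[ 0.973  0.23  -0.   ]
 [ 0.23  -0.973  0.   ]
 [-0.    -0.    -1.   ]]
```

Call:
shift_gripper(increments=[{"jaw": 0, "d": [0, -0.004, 0]}, {"jaw": 0, "d": [0, -0.0067, 0]}])

```text
t: 3.08
tool_pos: [0.5629, -0.1914, 0.0895]
ee_rot: [0.993, 0.115, 0.0, 0.0]
contact_force: [0.7, -2.0, -0.9]
opening: 0.0002
grasp_force: 0.8
```

```bash
python3 -c "from h import *;st()"
```

```text
t 3.075 case xy 0.0 -0.0213 z 0.0895 F -2.1 [ 0.7 -2.  -0.9] 0.00018584804421718288
[[ 0.973  0.229  0.   ]
 [ 0.229 -0.973 -0.   ]
 [ 0.     0.    -1.   ]]
```

In the tool's units: -0.006 m / 0.75 = -0.008, -0.005 m / 0.75 = -0.0067.

Call:
shift_gripper(increments=[{"jaw": 0, "d": [0, -0.004, 0]}, {"jaw": 0, "d": [0, -0.0067, 0]}, {"jaw": 0, "d": [0, -0.008, 0]}])

```text
t: 3.45
tool_pos: [0.5618, -0.1863, 0.0897]
ee_rot: [0.993, 0.116, 0.0, 0.001]
contact_force: [0.6, -11.0, -2.1]
opening: 0.0002
grasp_force: 5.4
```

```bash
python3 -c "from h import *;st()"|head -1
```

```text
t 3.45 case xy 0.0001 -0.0161 z 0.0897 F -10.8 [  0.6 -11.   -2.1] 0.00015105986260057955
```

Call:
shift_gripper(increments=[{"jaw": 0, "d": [0, -0.0013, 0]}, {"jaw": 0, "d": [0, -0.0027, 0]}, {"jaw": 0, "d": [0, -0.004, 0]}])

```text
t: 3.82
tool_pos: [0.5618, -0.1859, 0.09]
ee_rot: [0.993, 0.116, 0.001, 0.003]
contact_force: [2.9, -27.7, -8.2]
opening: 0.0003
grasp_force: 13.1
```

```bash
python3 -c "from h import *;st()"|head -1
```

```text
t 3.825 case xy 0.0002 -0.0157 z 0.09 F -27.6 [  2.9 -27.7  -8.2] 0.0003433094014383092
```

The force jumped to 28 N with no further travel, so the cover is at its stop. I'll back off over the recess and check.

In the tool's units: 0.03 m / 0.75 = 0.04, 0.015 m / 0.75 = 0.02.

Call:
shift_gripper(increments=[{"jaw": 0, "d": [0, 0.02, 0]}, {"jaw": 0, "d": [0, 0.04, 0]}, {"jaw": 0, "d": [0, 0.04, 0]}])

```text
t: 4.2
tool_pos: [0.5679, -0.2124, 0.0895]
ee_rot: [0.993, 0.115, 0.0, -0.0]
contact_force: [-0.6, -0.1, 0.1]
opening: 0.0007
grasp_force: 0.0
```

```bash
python3 - <<'E'
from h import *;st()
import cv2
a=camrig.grab_frame('scene')[170:320,90:275,::-1];b=camrig.grab_frame('wrist')[:,:,::-1]
cv2.imwrite('pics/e.png',np.vstack([cv2.resize(a,(370,300)),cv2.resize(b,(370,278))]))
E
```

```text
t 4.2 case xy 0.0 -0.0429 z 0.0895 F 0.0 [-0.6 -0.1  0.1] 0.0006908973642892951
[[ 0.973  0.229  0.   ]
 [ 0.229 -0.973  0.   ]
 [ 0.    -0.    -1.   ]]
```

View pics/e.png

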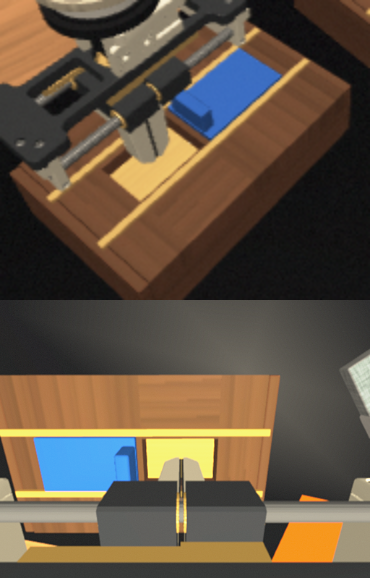

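The recess with its brass plate is uncovered and the closed fingers are centred over it. The blue tab sits ahead with clearance. Now I'll press down.

In the tool's units: 0.03 m / 0.75 = 0.04, 0.028 m / 0.75 = 0.0373.

Call:
shift_gripper(increments=[{"jaw": 0, "d": [0, 0, 0.016]}, {"jaw": 0, "d": [0, 0, 0.0253]}, {"jaw": 0, "d": [0, 0, 0.032]}, {"jaw": 0, "d": [0, 0, 0.0373]}, {"jaw": 0, "d": [0, 0, 0.04]}])

```text
t: 4.92
tool_pos: [0.5673, -0.2112, 0.0594]
ee_rot: [0.993, 0.116, -0.001, -0.0]
contact_force: [-3.4, 2.0, 6.3]
opening: 0.0004
grasp_force: 2.8
```

```bash
python3 -c "from h import *;st()"|head -1
```

```text
t 4.925 case xy -0.0002 -0.0416 z 0.0594 F 2.7 [-3.4  2.   6.3] 0.0003544077947487656
```

Call:
shift_gripper(increments=[{"jaw": 0, "d": [0, 0, 0.0013]}, {"jaw": 0, "d": [0, 0, 0.0027]}, {"jaw": 0, "d": [0, 0, 0.0027]}])

```text
t: 5.3
tool_pos: [0.5675, -0.2113, 0.0583]
ee_rot: [0.993, 0.116, -0.0, -0.0]
contact_force: [-5.9, 3.6, 13.1]
opening: 0.0006
grasp_force: 6.4
```

```bash
python3 -c "from h import *;st()"|head -1
```

```text
t 5.3 case xy -0.0001 -0.0417 z 0.0583 F 4.8 [-5.9  3.6 13.1] 0.0005704002904530283
```

In the tool's units: 0.003 m / 0.75 = 0.004, 0.002 m / 0.75 = 0.0027.

Call:
shift_gripper(increments=[{"jaw": 0, "d": [0, 0, 0.0013]}, {"jaw": 0, "d": [0, 0, 0.0027]}, {"jaw": 0, "d": [0, 0, 0.004]}, {"jaw": 0, "d": [0, 0, 0.004]}])

```text
t: 5.8
tool_pos: [0.5676, -0.2113, 0.0581]
ee_rot: [0.993, 0.116, -0.0, -0.0]
contact_force: [-18.1, 9.1, 43.7]
opening: 0.0004
grasp_force: 22.1
```

```bash
python3 -c "from h import *;st()"|head -1
```

```text
t 5.8 case xy 0.0 -0.0417 z 0.0581 F 13.0 [-18.1   9.1  43.7] 0.0003573613554056827
```

The plate is hard against its bottom stop at 44 N, with the fingertips at z about 44 mm. I'll lift straight out, move away and look.

In the tool's units: -0.2 m / 0.75 = -0.2667, 0.17 m / 0.75 = 0.2267.

Call:
shift_gripper(increments=[{"jaw": 0, "d": [0, 0, -0.0133]}, {"jaw": 0, "d": [0, 0, -0.0533]}, {"jaw": 0, "d": [0, 0, -0.12]}, {"jaw": 0, "d": [0, 0, -0.1867]}, {"jaw": 0, "d": [-0.0667, 0.0533, -0.2133]}, {"jaw": 0, "d": [-0.1333, 0.1067, -0.2133]}, {"jaw": 0, "d": [-0.2, 0.16, -0.2133]}, {"jaw": 0, "d": [-0.2667, 0.2267, -0.2133]}])

```text
t: 6.8
tool_pos: [0.4191, -0.4112, 0.2147]
ee_rot: [0.993, 0.116, 0.0, 0.0]
contact_force: [0.5, -0.6, 0.4]
opening: 0.0003
grasp_force: 0.0
```

Call:
shift_gripper(increments=[{"jaw": 0, "d": [-0.04, 0.04, 0]}, {"jaw": 0, "d": [-0.04, 0.04, 0]}])

```text
t: 7.05
tool_pos: [0.3966, -0.448, 0.2142]
ee_rot: [0.993, 0.114, -0.0, 0.0]
contact_force: [-0.3, 0.4, -0.1]
opening: 0.0003
grasp_force: 0.0
```

```bash
python3 - <<'E'
from h import *;st()
import cv2
a=camrig.grab_frame('scene')[170:320,90:275,::-1];b=camrig.grab_frame('top')[125:260,235:405,::-1]
cv2.imwrite('pics/f.png',np.vstack([cv2.resize(a,(370,300)),cv2.resize(b,(370,294))]))
E
```

```text
t 7.05 case xy -0.2208 -0.2327 z 0.2142 F 0.5 [-0.3  0.4 -0.1] 0.000259880168950417
[[ 0.974  0.226 -0.   ]
 [ 0.226 -0.974 -0.   ]
 [-0.     0.    -1.   ]]
```

View pics/f.png

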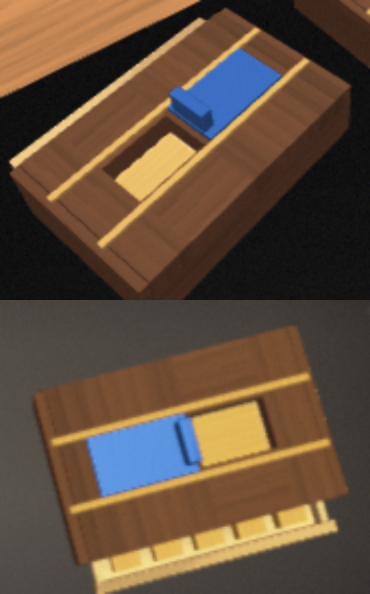

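The cover is at the +y end with its tab at crop pixel (189,441). The plate is down, and the pale drawer is out on the case's -x side. A quick numeric check, then hand in.

```bash
python3 - <<'E'
from h import *
for x,y,z in((188,441,.096),(337,522,.06),(100,585,.06)):
    d=at('top',(235+x/2.176,125+(y-300)/2.178),z)-c;print(d@ex,d@ey)
E
```

```text
-0.0012215107777848423 0.008109985655709888
-0.1021595341407841 -0.10855514131327523
-0.10123607749689789 0.1110185130895537
```

```bash
python3 - <<'E'
from bench import ctrl, camrig
import cv2
im=camrig.grab_frame('top')[200:270,265:400,::-1]
cv2.imwrite('pics/g.png',cv2.resize(im,None,fx=5,fy=5,interpolation=cv2.INTER_CUBIC))
E
```

```text
(no output)
```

View pics/g.png

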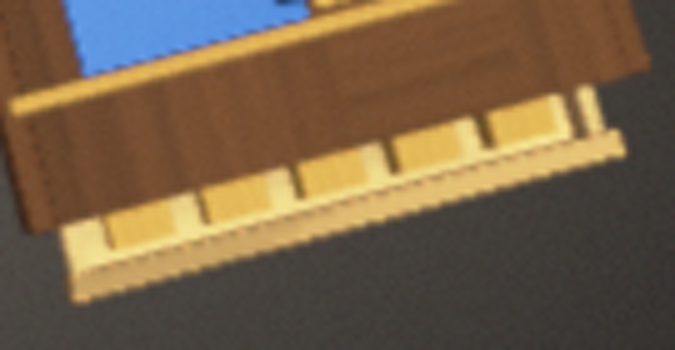

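```bash
python3 - <<'E'
from h import *
for x,y,z in((35,232,.066),(648,70,.066),(75,302,.06),(627,157,.06),(75,302,.01),(627,157,.01)):
    d=at('top',(265+x/5-.4,200+y/5-.4),z)-c;print(z,(d@ex).round(4),(d@ey).round(4))
E
```

```text
0.066 -0.0785 0.1238
0.066 -0.0794 -0.1223
0.06 -0.1081 0.1156
0.06 -0.1098 -0.1064
0.01 -0.1108 0.1121
0.01 -0.1125 -0.1239
```

The drawer is about 30 mm out, and the cover is at its stop.

```bash
python3 -c "from bench import ctrl, camrig;print(ctrl.hand_in())"
```

```text
the job is handed in; nothing more can be done
None
```

The blue cover is fully open, the catch plate is pressed to its stop, the drawer is ajar by about 30 mm, the arm is clear, the yellow case was left alone, and the job is handed in.

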